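# Fit the platter to the scale, set the tub in it and tare

## Task

Get the washed-down bench scale ready for weighing: lower its loose steel platter over the scale's two brass pins, without dropping it, until it rests flush on the four pads, then stand the empty yellow tub upright in one of the platter's two ring nests, let go of it and press the orange tare button fully down. Leave the bottle, the white tub and the brush where they are.

Things in the scene. Friction and masses are not known exactly. Their poses are not given: they have to be found in the camera images.
- scale: bench scale fixed to the table. Aluminium housing 170 (x) x 240 (y) x 65 mm high; on its -x side, towards the robot, a grey console 70 (x) x 240 (y) x 45 mm high with a green display and the orange button. On the housing: two brass pins and four black rubber pads whose tops are 70 mm above the table. Origin: on the table under the housing's centre; z up
- seat (a point): point on the scale's axis, level with the tops of the pads, 70 mm above the table; axes as the scale's. The platter's origin belongs here when it is flush
- pin_near (a point): tip of the brass pin nearer the console, at (-52, 0, 94) mm in the scale's frame. Both pins are 12 mm in diameter, stand 24 mm above the pads' tops, and the last 12 mm taper to 4 mm
- pin_far (a point): tip of the other brass pin, at (52, 0, 94) mm in the scale's frame
- platter: loose stainless platter, about 0.6 kg, flat on the table: plate 130 (x) x 200 (y) x 8 mm, two through holes of 15 mm at (-52, 0) and (52, 0) mm for the pins, a blue lift handle along x between them, two low ring nests on top. Fits either way round (half a turn). Origin: centre of its underside; z up
- platter_grip (a point): middle of the blue handle bar, 42 mm above the platter's underside. The bar is 70 mm long (x), 14 mm wide (y), 22 mm high, its top 53 mm above the platter's underside; open space of 23 mm under it
- nest_a (a point): centre of one ring nest, at (0, 58, 8) mm in the platter's frame, on the plate's top where the tub's bottom rests. The ring is 62 mm in inner and 70 mm in outer diameter and 5 mm high
- nest_b (a point): centre of the other, equal ring nest, at (0, -58, 8) mm in the platter's frame
- tub: loose empty yellow plastic tub, round, open at the top, 85 mm high, outer diameter 53 mm at the bottom widening to 66 mm at the rim, wall 4 mm, about 0.1 kg. Origin: centre of its underside; z up
- tare (a joint): travel of the orange tare button in m: 0 up, 0.006 fully down; sprung, about 5 N to press it fully
- tare_top (a point): centre of the top face of the orange round tare button (32 mm in diameter), at (-120, -60, 67) mm in the scale's frame; it is pressed straight down
- bottle: bystander: green bottle, 64 mm in diameter, 190 mm high; origin at the centre of its underside
- white_tub: bystander: larger white tub, 120 mm rim diameter, 110 mm high; origin at the centre of its underside
- brush: bystander: wooden hand brush lying on the table beyond the scale's right side

How it is judged (in metres and radians):
On the way, in this order (a step that is already met when the one before it is completed fails the run):
1. the platter lies flush on the scale's four pads with both pins through its holes: within 2 mm in height and 3 mm sideways of its seat (z of platter in the frame of seat between -0.003 and 0.002 m and horizontal distance between platter and seat below 0.003 m and angle between the x axis of platter and the x axis of scale, either way round below 0.05 rad and angle between platter's own z axis and vertical below 0.03 rad), for 0.2 s.
2. the yellow tub stands upright in one of the ring nests of the seated platter, on its bottom, and the fingers have let go of it (all of step 1 and ((horizontal distance between tub and nest_a below 0.007 m and z of tub in the frame of nest_a between -0.003 and 0.003 m) or (horizontal distance between tub and nest_b below 0.007 m and z of tub in the frame of nest_b between -0.003 and 0.003 m)) and angle between tub's own z axis and vertical below 0.06 rad and contact force between the fingers and tub below 0.1 N), for 0.2 s.
3. the tare button is pressed fully down (more than 5 of its 6 mm) for at least 0.1 s, with the tub standing released in its nest (all of step 2 and value of joint tare above 0.005 m), for 0.1 s.
At the end, for the whole second after the job is handed in: Platter flush on the pads (height within 2 mm, sideways 3 mm, aligned within 0.05 rad, level within 0.03 rad); yellow tub upright (within 0.06 rad) on its bottom in either nest, within 7 mm of its centre; both at rest; tare button back up (within 1.5 mm) (all of step 1 and ((horizontal distance between tub and nest_a below 0.007 m and z of tub in the frame of nest_a between -0.003 and 0.003 m) or (horizontal distance between tub and nest_b below 0.007 m and z of tub in the frame of nest_b between -0.003 and 0.003 m)) and angle between tub's own z axis and vertical below 0.06 rad and value of joint tare below 0.0015 m and linear speed of each of tub, platter below 0.02 m/s); the robot touches nothing.
It fails at once if the platter is dropped or slammed onto the scale: it moves faster than 0.25 m/s over the scale, less than 25 mm above its seat (horizontal distance between platter and seat below 0.05 m and z of platter in the frame of seat below 0.025 m and linear speed of platter above 0.25 m/s).
It fails at once if a bystander is disturbed: the bottle, the white tub or the brush moves more than 30 mm (distance of any of bottle, white_tub, brush from where it was at the start of the episode above 0.03 m).
It also fails if it takes over 72 s, if anything falls off the work surface, if the arm or the gripper's body presses on something with over 40 N, if the wrist force passes 120 N, or if a joint passes its speed limit or range.

## Robot

A 6-joint arm with a two-finger parallel gripper is mounted at the origin on the work surface. World frame = base frame: x ahead of the robot, y to its left, z up, the work surface at z = 0. Lengths are in mm, angles in rad, forces in N, time in s.
With the tool pointing down it reaches from about 350 to 875 mm from the base axis. Payload 4.2 kg.
Tool frame: the origin (TCP) lies at the very end of the fingers, on their centre line; the grasp point (between the pads) lies 19 mm behind it; z points along the fingers, y is the line along which they close (so a half turn about z gives the same grasp; the last joint's range is limited). The gripper opens to 85 mm and grips with 20 to 120 N. Pads are 22 mm wide; open, the fingers measure 114 mm over their backs; the gripper's body (76 mm by 85 mm) begins 54 mm behind the grasp point. The pads swing forward as they close: fully open they stand 13 mm farther back than shut.
Start: joints at [0.259, 0.385, 0.008, 0, -1.194, -0.259], TCP at [624.979, 0.025, 231.312] pointing down, gripper open.
Joint ranges: [-3.14, 3.14], [-1.21, 2.06], [-1.07, 1.41], [-3.16, 2.05], [-2.99, -0.16], [-3.1, 3.1]. Speed limits (rad/s): [2.79, 2.79, 3.14, 3.14, 3.14, 3.14].

## Interface

Orientations are given as a unit quaternion [x, y, z, w].
In Python, from bench import monitor, get_image, camera_info, job_done gives the robot as it stands.
- The arm moves only by the tool send_rows, never from a script. Its argument "series" is a list of rows, each a list of 3 entries, a list of its own where there are three numbers: the shift along the tool's x, y, z in mm, then the turn, a rotation vector about the tool's x, y, z in rad, then the finger opening in mm, from 0 to 85.4. A call has 1 to 8 rows; each row shifts and turns the commanded pose from where the row before left it, along the tool's axes as they then stand; what a row does not reach is not made up. A row lasts 1/10 s, in which the tool goes at most 50 mm and 8.59 degrees, less where a joint would pass 70% of its speed; a pose out of reach is approached as far as the arm can. A call with a gripper value outside its range is refused whole. The fingers move at their own pace and stop on an object; the grip force is fixed at half the most. Time passes only in rows, so rows that do not move let the fingers close. It gives the time, the measured TCP pose, the force, the opening and the grip force at its end, in the units of the state.
- monitor.read_state(): the state, without advancing time (a new reading comes with each control period).
- get_image(name): name is "scene" or "side" or "wrist"; returns the picture (420x560x3 uint8, red, green, blue); there is no depth.
- camera_info(name): a dict with "intrinsics" (3x3 intrinsics, pixels), "dist_coeffs" ([k1, k2, p1, p2, k3] as OpenCV has them; the pictures are not rectified), "R" (3x3) and "t" (3): a world point X has camera coordinates R X + t. Camera axes: x right, y down, z forward; pixel columns grow to the right and rows downward; lengths in mm; the calibration is good to about 2 mm. A picture is of the moment at which its call begins: read the wrist's pose just before it. camera_info takes no time and is no camera call; for the wrist camera it gives the pose at the moment of the call.
- job_done(): hands the job in; it is judged then, once.
The state is a dict: "clock": time; "joints": joint angles; "joint_vel": joint speeds; "joint_efforts": joint torques, N m; "position": TCP position; "ee_rot": TCP orientation; "contact_force": force on the tool from outside, world axes, zero at the start; "wrist_torque": the same for the moment, N m; "gripper_width": finger opening in mm; "grasp_force": force on a finger pad.
Only numpy, scipy, OpenCV 4.12 (cv2) and the standard library are available. Lean on these libraries where they do the work, as an engineer would, in place of code of your own. Each camera call takes 0.05 s, during which the arm holds its last target. There are 200 camera calls.

## Working session

There is one attempt and no reset: what is moved stays moved. The work goes in short steps, Python scripts to look and compute and a tool call to move; the robot and the scene stay as the last step left them, time stands still between calls to the robot, and variables do not carry over. Pictures are saved under pics/ and viewed, at most 10 in all, crops included, and the job is handed in when it is done.

Besides the shell and the picture viewer there is one more tool, called after "Request:" as name(argument=value, ...) on one line, values as JSON. send_rows: Moves the arm, as the interface text tells. Its arguments: {"type":"object","properties":{"series":{"type":"array"}},"required":["series"]}

```bash
mkdir -p pics; ls; python3 - <<'E'
from bench import monitor,get_image,camera_info
import cv2,numpy as np
print(monitor.read_state())
for n in ("scene","side","wrist"):
    c=camera_info(n);print(n,c)
    cv2.imwrite(f"pics/{n}0.png",get_image(n)[:,:,::-1])
E
```

```text
pics
{'clock': 0.0, 'joints': array([ 2.58594829e-01,  3.85549948e-01,  6.59497386e-03, -5.06516370e-04,
       -1.19400135e+00, -2.58565895e-01]), 'joint_vel': array([ 0.00135879, -0.00245547, -0.00050231,  0.0013527 ,  0.00139047,
       -0.00154835]), 'joint_efforts': array([-9.55001960e-04, -3.92286408e+01,  1.88399577e+01,  4.18616563e+00,
       -4.72148502e-03,  8.27910434e-07]), 'position': array([6.24399939e+02, 1.37110360e-02, 2.30212390e+02]), 'ee_rot': array([-0.70705051,  0.70716219,  0.00074648, -0.00081521]), 'contact_force': array([0.66578182, 1.10660752, 0.10929004]), 'wrist_torque': array([-0.05431721, -0.00128178, -0.00308761]), 'grasp_force': 0.0, 'gripper_width': 85.33144324851794}
scene {'intrinsics': array([[467.3262587,   0.       , 279.0159589],
       [  0.       , 467.3262587, 216.0487039],
       [  0.       ,   0.       ,   1.       ]]), 'dist_coeffs': array([-0.00458162,  0.        ,  0.        ,  0.        ,  0.        ]), 'R': array([[ 0.17763472,  0.98389167, -0.02007705],
       [ 0.56980049, -0.11946443, -0.81305329],
       [-0.80235485,  0.1329865
[... 354 characters left out ...]
[ 0.85321714, -0.52151917,  0.00618519],
       [-0.39689735, -0.6569355 , -0.64102124],
       [ 0.33836814,  0.54447543, -0.76749821]]), 't': array([-506.1413867 ,  286.02487308,  958.39743723])}
wrist {'intrinsics': array([[313.23169618,   0.        , 279.74140751],
       [  0.        , 313.23169618, 212.8001202 ],
       [  0.        ,   0.        ,   1.        ]]), 'dist_coeffs': array([-0.0655907,  0.       ,  0.       ,  0.       ,  0.       ]), 'R': array([[-9.99998007e-01, -5.89823335e-04,  1.90739390e-03],
       [-5.82084443e-05,  9.63572238e-01,  2.67448199e-01],
       [-1.99565900e-03,  2.67447554e-01, -9.63570352e-01]]), 't': array([623.10610608, -35.43098929, 377.89558801])}
```

View pics/scene0.png

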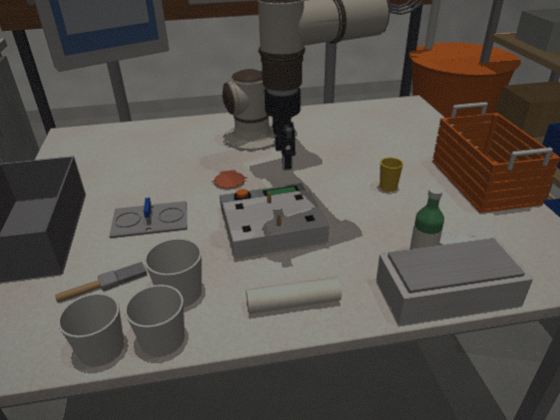

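View pics/side0.png

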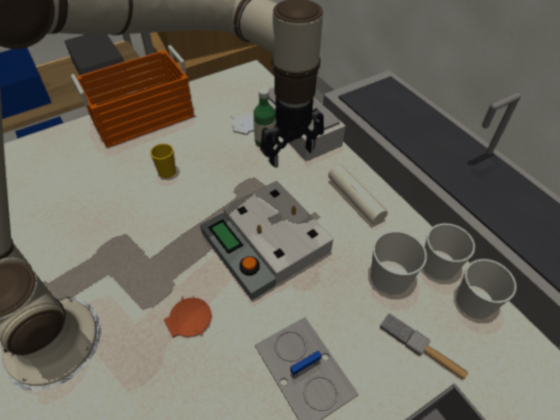

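View pics/wrist0.png

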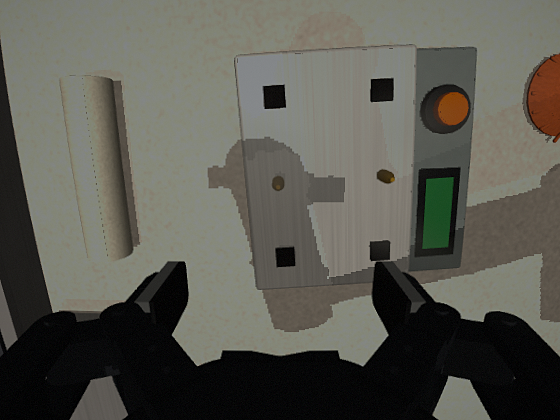

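```bash
cat > h.py <<'E'
from bench import monitor,get_image,camera_info
import cv2,numpy as np
from scipy.optimize import least_squares
def proj(c,X):
    return cv2.projectPoints(np.array(X,float).reshape(-1,3),cv2.Rodrigues(c['R'])[0],c['t'],c['intrinsics'],c['dist_coeffs'])[0].reshape(-1,2)
def ray(c,uv):
    p=cv2.undistortPoints(np.array([[uv]],float),c['intrinsics'],c['dist_coeffs']).ravel()
    d=c['R'].T@np.array([p[0],p[1],1.]);return -c['R'].T@c['t'],d/np.linalg.norm(d)
def onz(c,uv,z):
    o,d=ray(c,uv);return o+d*(z-o[2])/d[2]
def tri(obs): # [(cam,uv),...]
    x0=onz(*obs[0],50)
    r=least_squares(lambda X:np.concatenate([proj(c,X)[0]-uv for c,uv in obs]),x0)
    return r.x,np.abs(r.fun).max()
def fit(obs,x0): # obs [(cam,uv,localpoint)] -> x,y,yaw
    def w(p,l):
        c,s=np.cos(p[2]),np.sin(p[2]);return [p[0]+c*l[0]-s*l[1],p[1]+s*l[0]+c*l[1],l[2]]
    f=lambda p:np.concatenate([proj(c,w(p,l))[0]-uv for c,uv,l in obs])
    r=least_squares(f,x0,x_scale=[1,1,.01],loss='soft_l1');return r.x,f(r.x).reshape(-1,2)
def snap(n,tag):
    c=camera_info(n);im=get_image(n);cv2.imwrite(f"pics/{tag}.png",im[:,:,::-1]);return c
E
python3 - <<'E'
from h import *
import pickle
c={n:camera_info(n) for n in("scene","side","wrist")}
pickle.dump(c,open("c0.pkl","wb"))
print("pinfar",tri([(c['wrist'],(278,184)),(c['side'],(294,209)),(c['scene'],(279,218))]))
print("pinnear",tri([(c['wrist'],(380,173)),(c['side'],(259,226)),(c['scene'],(268,197))]))
print("button",tri([(c['wrist'],(454,109)),(c['side'],(249,264))]))
print("handle",tri([(c['side'],(306,363)),(c['scene'],(147,207))]), "by z42",onz(c['side'],(306,363),46))
print("plcorners",[onz(c['side'],p,8)[:2].round() for p in [(256,352),(306,319),(356,386)]])
print("tub rim",tri([(c['side'],(163,152)),(c['scene'],(391,166))]))
print("bottle", onz(c['side'],(265,97),190))
E
```

```text
pinfar (array([625.28950205, -14.20633212,  81.81312012]), np.float64(1.2226881693173368))
pinnear (array([528.78975963, -24.13059288,  82.27033589]), np.float64(2.24325709055438))
button (array([455.26154287, -85.38701021,  62.18906367]), np.float64(1.8432009890759673))
handle (array([ 446.49500999, -345.17564499,   41.1530494 ]), np.float64(0.38016038078671954)) by z42 [ 445.42995087 -347.180703     46.        ]
plcorners [array([ 377., -261.]), array([ 511., -252.]), array([ 516., -430.])]
tub rim (array([427.17844584, 352.2336462 ,  75.40474323]), np.float64(0.6037180014084527))
bottle [725.05000788 290.29571902 190.        ]
```

```bash
python3 - <<'E'
import cv2
a=cv2.imread("pics/wrist0.png")[40:240,230:480]
cv2.imwrite("pics/w0c.png",cv2.convertScaleAbs(cv2.resize(a,None,fx=3,fy=3,interpolation=cv2.INTER_CUBIC),alpha=1.3))
E
```

```text
(no output)
```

View pics/w0c.png

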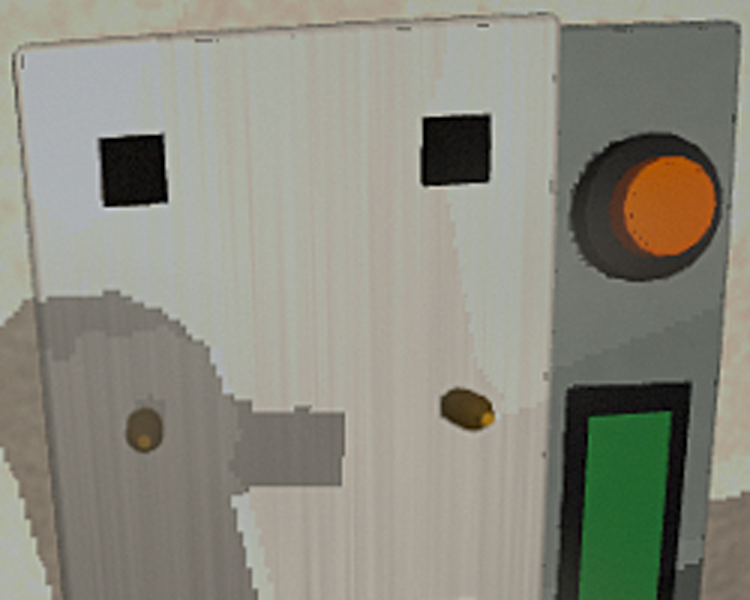

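```bash
python3 - <<'E'
from h import *
import pickle
c=pickle.load(open("c0.pkl","rb"));w=c['wrist']
a=[(w,(277.8,187.5),(52,0,94)),(w,(392.5,179.2),(-52,0,94)),(w,(453.3,108.3),(-120,-60,67))]
p,r=fit(a,[580,-20,0]);print(p,r)
print(onz(w,(277.8,187.5),94),onz(w,(392.5,179.2),94),onz(w,(453.3,108.3),67))
for n in('side','scene'):
  th=p[2];R=np.array([[np.cos(th),-np.sin(th),0],[np.sin(th),np.cos(th),0],[0,0,1]])
  for l in [(52,0,94),(-52,0,94),(-120,-60,67)]: print(n,l,proj(c[n],R@np.array(l)+[p[0],p[1],0]))
side,sc=[cv2.imread(f"pics/{n}0.png") for n in("side","scene")]
A=cv2.resize(side[185:285,200:340],None,fx=5,fy=5,interpolation=cv2.INTER_CUBIC)[:,:]
A=cv2.resize(side[190:280,225:315],None,fx=4.4,fy=4.4,interpolation=cv2.INTER_CUBIC)
B=cv2.resize(sc[160:250,225:315],None,fx=4.4,fy=4.4,interpolation=cv2.INTER_CUBIC)
cv2.imwrite("pics/sc.png",cv2.convertScaleAbs(np.hstack([A,B]),alpha=1.4))
E
```

```text
[ 5.73307766e+02 -1.67870103e+01  7.24219162e-02] [[ 0.00203271 -0.07346216]
 [-0.10765676  0.29940085]
 [ 0.11873076 -0.21664077]]
[625.17335869 -12.95696831  94.        ] [521.3702057  -20.82371697  94.        ] [458.05722137 -85.11081164  67.        ]
side (52, 0, 94) [[292.63137937 204.96746613]]
side (-52, 0, 94) [[257.7068917  224.08512208]]
side (-120, -60, 67) [[248.06616847 261.4366308 ]]
scene (52, 0, 94) [[279.07043217 214.08623348]]
scene (-52, 0, 94) [[269.11701103 191.79841877]]
scene (-120, -60, 67) [[242.19905354 190.52333942]]
```

View pics/sc.png

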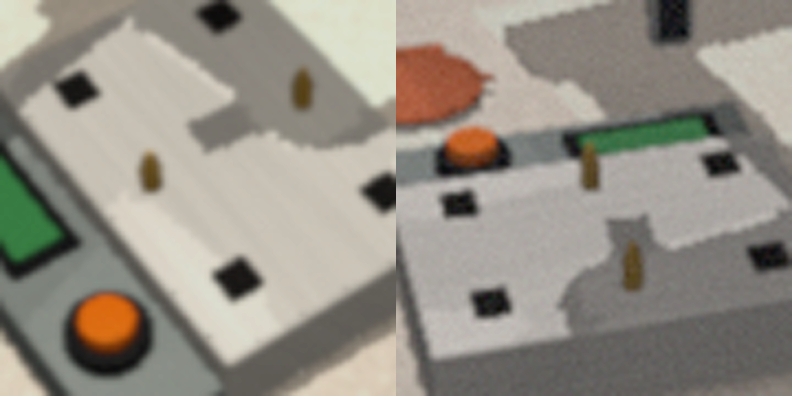

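Request:
send_rows(series=[[[20, 12, 0], [0, 0, 0], 85], [[36, 22, 0], [0, 0, 0], 85], [[42, 26, 0], [0, 0, 0], 85], [[46, 28, 0], [0, 0, 0], 85], [[46, 28, 0], [0, 0, 0], 85], [[42, 26, 0], [0, 0, 0], 85], [[36, 22, 0], [0, 0, 0], 85], [[20, 12, 0], [0, 0, 0], 85]])

```text
clock: 0.95
position: [450.8, -283.4, 231.2]
ee_rot: [-0.706, 0.708, 0.0, -0.0]
contact_force: [0.7, 0.2, 0.7]
gripper_width: 84.8
grasp_force: 0.0
```

Request:
send_rows(series=[[[0, 0, 0], [0, 0, 0], 85], [[0, 0, 0], [0, 0, 0], 85]])

```text
clock: 1.15
position: [452.7, -281.6, 231.1]
ee_rot: [-0.707, 0.708, 0.0, 0.0]
contact_force: [-0.3, -0.1, -0.4]
gripper_width: 85.0
grasp_force: 0.0
```

```bash
python3 - <<'E'
from h import *
import pickle
c=snap("wrist","w1");pickle.dump(c,open("c1.pkl","wb"))
s=monitor.read_state();print(s['position'],s['ee_rot'],s['joints'])
E
```

```text
[ 453.13771618 -281.11245806  231.16183006] [-7.07087942e-01  7.07125610e-01  1.02660742e-04  5.13192907e-05] [-2.51027595e-01  2.28999188e-01 -2.16770493e-01 -2.13782679e-04
 -1.12515107e+00  2.51066485e-01]
```

View pics/w1.png

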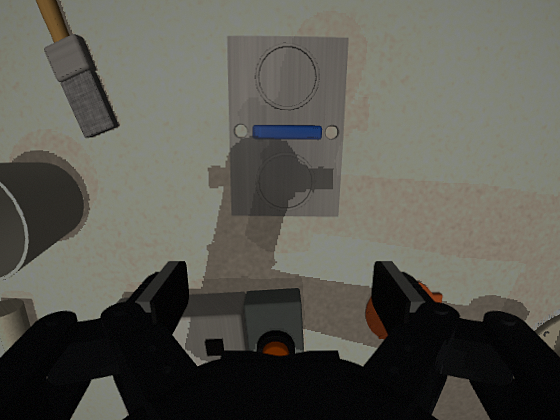

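```bash
python3 - <<'E'
from h import *
import pickle
c=pickle.load(open("c1.pkl","rb"));s=pickle.load(open("c0.pkl","rb"))
P=[onz(c,p,8) for p in [(240.8,131),(331.5,132)]];print(P,np.linalg.norm(P[0]-P[1]))
m=(P[0]+P[1])/2;d=P[0]-P[1];print("mid",m,"yaw",np.arctan2(d[1],d[0]))
print("corners",[onz(c,p,8)[:2].round(1) for p in [(228,37),(348.5,38),(232,215.5),(338.5,216.5)]])
print("handle tri",tri([(c,(287,131.5)),(s['side'],(306,361)),(s['scene'],(147,205))]))
print("handle top z53",onz(c,(287,131),53))
a=cv2.imread("pics/w1.png")[100:160,225:345]
cv2.imwrite("pics/w1c.png",cv2.resize(a,None,fx=6,fy=6,interpolation=cv2.INTER_CUBIC))
E
```

```text
[array([ 495.88020478, -343.01971712,    8.        ]), array([ 392.9365459 , -341.92826092,    8.        ])] 102.9494447816363
mid [ 444.40837534 -342.47398902    8.        ] yaw -0.010602064463054573
corners [array([ 507. , -441.7]), array([ 378.1, -440.9]), array([ 509.8, -243.3]), array([ 380.3, -242. ])]
handle tri (array([ 444.99202551, -343.23586027,   47.7794416 ]), np.float64(1.2132865889715276))
handle top z53 [ 444.51485038 -343.55817164   53.        ]
```

View pics/w1c.png

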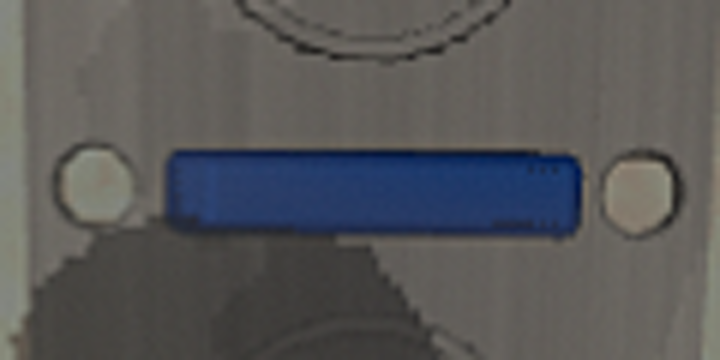

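Request:
send_rows(series=[[[30, 4, 0], [0, 0, 0], 60], [[31, 5, 0], [0, 0, 0], 60], [[0, 0, 0], [0, 0, 0.144], 60], [[0, 0, 0], [0, 0, 0.144], 60], [[0, 0, 0], [0, 0, 0.144], 60], [[0, 0, 0], [0, 0, 0.144], 60], [[0, 0, 0], [0, 0, 0.144], 60], [[0, 0, 0], [0, 0, 0.144], 60]])

```text
clock: 2.0
position: [445.0, -341.2, 231.0]
ee_rot: [-0.344, 0.939, 0.0, -0.0]
contact_force: [0.1, 0.2, -1.1]
gripper_width: 60.1
grasp_force: 0.0
```

Request:
send_rows(series=[[[0, 0, 0], [0, 0, 0.144], 60], [[0, 0, 0], [0, 0, 0.144], 60], [[0, 0, 0], [0, 0, 0.144], 60], [[0, 0, 0], [0, 0, 0.144], 60], [[0, 0, 0], [0, 0, 0.144], 60], [[0, 0, 25], [0, 0, 0], 60], [[0, 0, 25], [0, 0, 0], 60], [[0, 0, 0], [0, 0, 0], 60]])

```text
clock: 2.8
position: [442.8, -340.1, 177.7]
ee_rot: [0.006, 1.0, 0.002, -0.003]
contact_force: [-0.5, -0.2, -0.3]
gripper_width: 60.3
grasp_force: 0.0
```

```bash
python3 - <<'E'
from h import *
import pickle
s=monitor.read_state()
c=snap("wrist","w2");pickle.dump(c,open("c2.pkl","wb"))
print(s['position'],s['ee_rot'],s['joints'])
from scipy.spatial.transform import Rotation as R
print(R.from_quat(s['ee_rot']).as_matrix().round(4))
E
```

```text
[ 442.76582672 -340.10875501  177.74550413] [ 0.00591629  0.9999746   0.00198742 -0.00344203] [-0.36545881  0.32104999 -0.2304082  -0.00151726 -1.02718108 -1.2163804 ]
[[-0.9999  0.0118 -0.0069]
 [ 0.0118  0.9999  0.004 ]
 [ 0.0069  0.0039 -1.    ]]
```

View pics/w2.png

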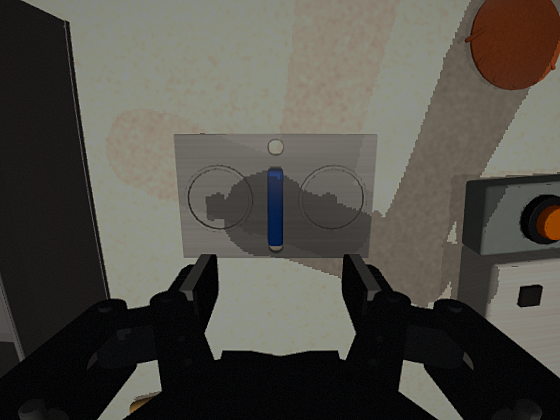

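```bash
python3 - <<'E'
from h import *
import pickle
a,b=pickle.load(open("c1.pkl","rb")),pickle.load(open("c2.pkl","rb"))
print("hole",tri([(a,(332,132.2)),(b,(275.5,147))]))
print("handle near end top",tri([(a,(321.5,131.5)),(b,(275.2,168.5))]))
print("corners",[onz(b,p,8)[:2].round(1) for p in [(174.5,135),(377.5,135),(183,257.5),(369.5,258)]])
print(onz(b,(275.2,170),53),onz(b,(275.5,147),8))
E
```

```text
hole (array([ 392.60597786, -341.78657103,    9.55336101]), np.float64(0.04486795768539764))
handle near end top (array([ 409.17975213, -342.45857234,   44.8389004 ]), np.float64(0.5591013033355807))
corners [array([ 379.5, -440.4]), array([ 381.8, -241.9]), array([ 508.3, -443.5]), array([ 511.4, -241.7])]
[ 409.5055643  -341.95090616   53.        ] [ 392.68790789 -341.83992023    8.        ]
```

Request:
send_rows(series=[[[-1.5, -2, 25], [0, 0, 0], 60], [[0, 0, 35], [0, 0, 0], 60], [[0, 0, 35], [0, 0, 0], 60], [[0, 0, 30], [0, 0, 0], 60], [[0, 0, 15], [0, 0, 0], 60], [[0, 0, 5], [0, 0, 0], 60], [[0, 0, 0], [0, 0, 0], 60], [[0, 0, 0], [0, 0, 0], 60]])

```text
clock: 3.65
position: [447.0, -344.9, 37.9]
ee_rot: [0.006, 1.0, -0.001, 0.001]
contact_force: [0.6, -0.1, -0.4]
gripper_width: 60.2
grasp_force: 0.0
```

Request:
send_rows(series=[[[0, 0, 0], [0, 0, 0], 60], [[0, 0, 0], [0, 0, 0], 60], [[0, 0, 0], [0, 0, 0], 60]])

```text
clock: 3.95
position: [445.8, -344.6, 37.0]
ee_rot: [0.007, 1.0, -0.0, 0.001]
contact_force: [0.9, -0.2, 0.3]
gripper_width: 59.7
grasp_force: 0.0
```

Request:
send_rows(series=[[[1, 2.5, 7], [0, 0, 0], 60], [[0, 0, 7], [0, 0, 0], 60], [[0, 0, 0], [0, 0, 0], 60], [[0, 0, 0], [0, 0, 0], 60], [[0, 0, 0], [0, 0, 0], 60]])

```text
clock: 4.45
position: [444.6, -342.0, 22.2]
ee_rot: [0.007, 1.0, -0.0, -0.0]
contact_force: [-0.1, 0.1, -0.1]
gripper_width: 60.0
grasp_force: 0.0
```

Request:
send_rows(series=[[[0, 0, 0], [0, 0, 0], 10], [[0, 0, 0], [0, 0, 0], 5], [[0, 0, 0], [0, 0, 0], 0], [[0, 0, 0], [0, 0, 0], 0], [[0, 0, 0], [0, 0, 0], 0], [[0, 0, 0], [0, 0, 0], 0], [[0, 0, 0], [0, 0, 0], 0], [[0, 0, 0], [0, 0, 0], 0]])

```text
clock: 5.25
position: [444.9, -342.3, 22.8]
ee_rot: [0.006, 1.0, -0.0, 0.0]
contact_force: [-1.0, -1.3, 4.8]
gripper_width: 13.0
grasp_force: 60.2
```

Request:
send_rows(series=[[[0, 0, -5], [0, 0, 0], 0], [[0, 0, -10], [0, 0, 0], 0], [[0, 0, -20], [0, 0, 0], 0], [[0, 0, -30], [0, 0, 0], 0], [[0, 0, -30], [0, 0, 0], 0], [[0, 0, -30], [0, 0, 0], 0], [[0, 0, -15], [0, 0, 0], 0], [[0, 0, 0], [0, 0, 0], 0]])

```text
clock: 6.05
position: [445.2, -341.9, 164.4]
ee_rot: [0.007, 1.0, -0.001, 0.002]
contact_force: [0.6, -0.0, -7.1]
gripper_width: 12.9
grasp_force: 59.1
```

```bash
python3 - <<'E'
from h import *
s=monitor.read_state();print(s['position'],s['ee_rot'],s['contact_force'],s['gripper_width'],s['wrist_torque'])
# grasp offset: platter centre in tool at grasp
p=np.array([573.3,-16.8]);cur=s['position'][:2]
print("delta world",p-cur)
E
```

```text
[ 445.19381216 -341.91408753  164.37756486] [ 6.62405526e-03  9.99975955e-01 -5.40349439e-04  1.97968075e-03] [ 0.64359368 -0.00821951 -7.08038297] 12.926707344229907 [-0.02332552 -0.11750823  0.01762766]
delta world [128.10618784 325.11408753]
```

Request:
send_rows(series=[[[-5.7, 15, 0], [0, 0, 0], 0], [[-9.5, 25, 0], [0, 0, 0], 0], [[-13.3, 35, 0], [0, 0, 0], 0], [[-15.2, 40, 0], [0, 0, 0], 0], [[-17, 45, 0], [0, 0, 0], 0], [[-17, 45, 0], [0, 0, 0], 0], [[-15.2, 40, 0], [0, 0, 0], 0], [[-13.3, 35, 0], [0, 0, 0], 0]])

```text
clock: 6.85
position: [553.2, -60.3, 160.0]
ee_rot: [0.006, 1.0, 0.0, -0.002]
contact_force: [1.1, -0.4, -6.2]
gripper_width: 13.2
grasp_force: 59.1
```

Request:
send_rows(series=[[[-9.5, 25, 0], [0, 0, 0], 0], [[-6, 15, 0], [0, 0, 0], 0], [[-2, 7, 0], [0, 0, 0], 0], [[0, 0, 0], [0, 0, -0.045], 0], [[0, 0, 0], [0, 0, -0.042], 0], [[0, 0, 0], [0, 0, 0], 0], [[0, 0, 0], [0, 0, 0], 0], [[0, 0, 0], [0, 0, 0], 0]])

```text
clock: 7.65
position: [572.1, -17.1, 162.1]
ee_rot: [-0.036, 0.999, -0.0, -0.0]
contact_force: [-0.2, 0.7, -5.8]
gripper_width: 12.9
grasp_force: 59.2
```

```bash
python3 - <<'E'
from h import *
import pickle
from scipy.spatial.transform import Rotation as R
s=monitor.read_state();c=snap("wrist","w3");cc=snap("side","s3");ce=snap("scene","sc3");pickle.dump((c,cc,ce),open("c3.pkl","wb"))
print(s['position'],s['contact_force'],s['joints']);print(R.from_quat(s['ee_rot']).as_matrix().round(4))
A=cv2.resize(cv2.imread("pics/s3.png")[120:280,190:350],None,fx=2.5,fy=2.5,interpolation=cv2.INTER_CUBIC)
B=cv2.imread("pics/w3.png")[20:420,80:480]
cv2.imwrite("pics/m3.png",cv2.convertScaleAbs(np.hstack([A,B]),alpha=1.4))
E
```

```text
[572.09159955 -17.09134434 162.05355731] [-0.16303316  0.65440366 -5.83955073] [ 2.53034664e-01  3.55347826e-01 -2.22613202e-01 -1.35023222e-04
 -9.93577262e-01 -1.75141595e+00]
[[-9.974e-01 -7.230e-02 -7.000e-04]
 [-7.230e-02  9.974e-01 -1.000e-04]
 [ 8.000e-04 -0.000e+00 -1.000e+00]]
```

View pics/m3.png

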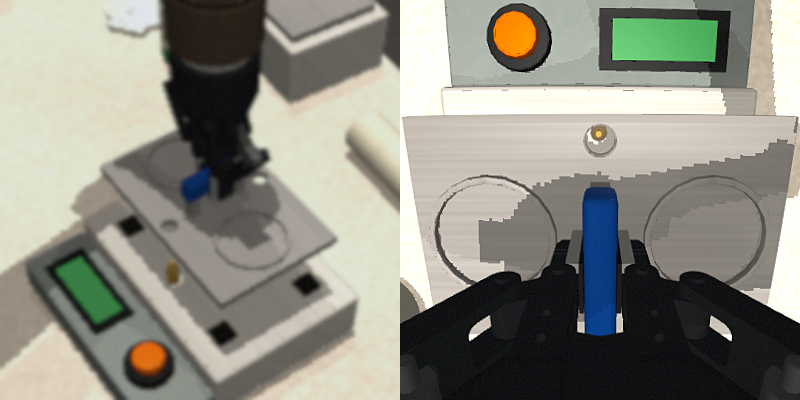

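```bash
python3 - <<'E'
from h import *
import pickle
c=pickle.load(open("c3.pkl","rb"))[0]
h=onz(c,(279.8,160),147);p=onz(c,(279.7,153),94)
print(h,p,p-h)
print("pred hole at tcp+",np.array([572.1,-17.1])-52*np.array([.9974,.0723]))
print("button",onz(c,(485-400+80+30,33+20),67))
E
```

```text
[519.99522219 -19.70119002 147.        ] [520.81731767 -19.66772497  94.        ] [ 8.22095477e-01  3.34650496e-02 -5.30000000e+01]
pred hole at tcp+ [520.2352 -20.8596]
button [457.43840153 -83.95445907  67.        ]
```

Request:
send_rows(series=[[[-0.8, 0, 10], [0, 0, 0], 0], [[0, 0, 12], [0, 0, 0], 0], [[0, 0, 10], [0, 0, 0], 0], [[0, 0, 6], [0, 0, 0], 0], [[0, 0, 5], [0, 0, 0], 0], [[0, 0, 5], [0, 0, 0], 0], [[0, 0, 4], [0, 0, 0], 0], [[0, 0, 0], [0, 0, 0], 0]])

```text
clock: 8.6
position: [573.0, -16.5, 109.8]
ee_rot: [-0.037, 0.999, -0.0, -0.001]
contact_force: [0.1, -0.1, -6.1]
gripper_width: 13.1
grasp_force: 59.2
```

Request:
send_rows(series=[[[0, 0, 4], [0, 0, 0], 0], [[0, 0, 4], [0, 0, 0], 0], [[0, 0, 3], [0, 0, 0], 0], [[0, 0, 2], [0, 0, 0], 0], [[0, 0, 0], [0, 0, 0], 0]])

```text
clock: 9.1
position: [573.3, -16.7, 97.0]
ee_rot: [-0.037, 0.999, -0.0, -0.0]
contact_force: [1.0, -2.9, -7.3]
gripper_width: 13.1
grasp_force: 59.2
```

Request:
send_rows(series=[[[0, 0, 2], [0, 0, 0], 0], [[0, 0, 1.5], [0, 0, 0], 0], [[0, 0, 0], [0, 0, 0], 0], [[0, 0, 0], [0, 0, 0], 0]])

```text
clock: 9.5
position: [573.3, -16.7, 93.8]
ee_rot: [-0.037, 0.999, -0.0, -0.0]
contact_force: [1.2, -3.9, -6.2]
gripper_width: 13.3
grasp_force: 59.2
```

Request:
send_rows(series=[[[0, 0, 1], [0, 0, 0], 0], [[0, 0, 0.5], [0, 0, 0], 0], [[0, 0, 0], [0, 0, 0], 0], [[0, 0, 0], [0, 0, 0], 0]])

```text
clock: 9.9
position: [573.4, -16.7, 92.8]
ee_rot: [-0.037, 0.999, -0.0, 0.0]
contact_force: [-0.9, -5.4, -1.2]
gripper_width: 13.2
grasp_force: 59.9
```

Request:
send_rows(series=[[[0, 0, 0.5], [0, 0, 0], 0], [[0, 0, 0], [0, 0, 0], 0], [[0, 0, 0], [0, 0, 0], 20], [[0, 0, 0], [0, 0, 0], 35], [[0, 0, 0], [0, 0, 0], 50], [[0, 0, 0], [0, 0, 0], 60], [[0, 0, 0], [0, 0, 0], 60]])

```text
clock: 10.6
position: [573.6, -16.2, 91.9]
ee_rot: [-0.037, 0.999, 0.0, 0.0]
contact_force: [0.3, 0.9, 0.8]
gripper_width: 60.2
grasp_force: 0.0
```

Request:
send_rows(series=[[[0, 0, -10], [0, 0, 0], 60], [[0, 0, -20], [0, 0, 0], 60], [[0, 0, -30], [0, 0, 0], 60], [[0, 0, -35], [0, 0, 0], 70], [[0, 0, -25], [0, 0, 0], 85], [[0, 0, -12], [0, 0, 0], 85], [[0, 0, 0], [0, 0, 0], 85]])

```text
clock: 11.3
position: [574.1, -16.4, 225.9]
ee_rot: [-0.037, 0.999, 0.0, 0.002]
contact_force: [-0.1, -0.1, -0.9]
gripper_width: 84.9
grasp_force: 0.0
```

```bash
python3 - <<'E'
from h import *
import pickle
c=pickle.load(open("c0.pkl","rb"))
for p in [(128,138),(191,104),(170,45)]: print(p,onz(c['side'],p,0).round(),onz(c['side'],p,120).round())
print("tub", tri([(c['side'],(163,152)),(c['scene'],(391,166))]),onz(c['side'],(163,152),85))
# flush check: warp by expectation; find blue handle centroid and holes in wrist image
s=monitor.read_state();w=snap("wrist","w4");pickle.dump(w,open("c4.pkl","wb"))
im=cv2.imread("pics/w4.png");hsv=cv2.cvtColor(im,cv2.COLOR_BGR2HSV)
m=cv2.inRange(hsv,(100,120,40),(130,255,255));ys,xs=np.nonzero(m);print("blue",xs.min(),xs.max(),ys.min(),ys.max(),s['position'])
for l in [(-35,0,123),(35,0,123),(-65,-100,78),(-65,100,78)]:
  print(l,proj(w,[573.3+.9974*l[0]-.0723*l[1],-16.8+.0723*l[0]+.9974*l[1],l[2]]))
E
```

```text
(128, 138) [375. 560.   0.] [355. 409. 120.]
(191, 104) [619. 618.   0.] [567. 459. 120.]
(170, 45) [ 706. 1021.    0.] [643. 810. 120.]
tub (array([427.17844584, 352.2336462 ,  75.40474323]), np.float64(0.6037180014084527)) [424.99694621 344.2606065   85.        ]
blue 271 287 170 250 [574.11954485 -16.35173814 225.94225742]
(-35, 0, 123) [[277.67925618 168.68332629]]
(35, 0, 123) [[277.63867502 251.8518858 ]]
(-65, -100, 78) [[167.42947427 129.05803685]]
(-65, 100, 78) [[388.44729167 129.52233996]]
```

Request:
send_rows(series=[[[6, 20, 0], [0, 0, 0], 85], [[10, 35, 0], [0, 0, 0], 85], [[13, 45, 0], [0, 0, 0], 85], [[14, 47, 0], [0, 0, 0], 85], [[14, 47, 0], [0, 0, 0], 85], [[14, 47, 0], [0, 0, 0], 85], [[14, 47, 0], [0, 0, 0], 85], [[13, 45, 0], [0, 0, 0], 85]])

```text
clock: 12.15
position: [449.1, 309.5, 221.8]
ee_rot: [-0.037, 0.999, -0.001, -0.001]
contact_force: [0.6, 0.7, 0.2]
gripper_width: 85.2
grasp_force: 0.0
```

Request:
send_rows(series=[[[10, 35, 0], [0, 0, 0], 85], [[8, 26, 0], [0, 0, 0], 85], [[0, 0, 0], [0, 0, -0.149], 85], [[0, 0, 0], [0, 0, -0.149], 85], [[0, 0, 0], [0, 0, -0.149], 85], [[0, 0, 0], [0, 0, -0.149], 85], [[0, 0, 0], [0, 0, -0.149], 85], [[0, 0, 0], [0, 0, -0.149], 85]])

```text
clock: 12.95
position: [427.8, 367.1, 221.3]
ee_rot: [-0.468, 0.884, -0.001, -0.002]
contact_force: [-0.7, 0.5, 0.2]
gripper_width: 84.7
grasp_force: 0.0
```

Request:
send_rows(series=[[[0, 0, 0], [0, 0, -0.149], 85], [[0, 0, 0], [0, 0, -0.149], 85], [[0, 0, 0], [0, 0, -0.149], 85], [[0, 0, 0], [0, 0, -0.149], 85], [[0, 0, 0], [0, 0, -0.081], 85], [[0, 0, 0], [0, 0, 0], 85], [[0, 0, 0], [0, 0, 0], 85], [[0, 0, 0], [0, 0, 0], 85]])

```text
clock: 13.75
position: [428.3, 367.6, 223.0]
ee_rot: [0.732, -0.681, 0.0, 0.001]
contact_force: [1.0, -1.0, 0.6]
gripper_width: 84.8
grasp_force: 0.0
```

```bash
cat > tub.py <<'E'
from h import *
import sys,pickle
from scipy.spatial.transform import Rotation as R
s=monitor.read_state();t=sys.argv[1];w=snap("wrist",t);pickle.dump(w,open(t+".pkl","wb"))
print(s['position'],R.from_quat(s['ee_rot']).as_matrix().round(3).tolist(),s['joints'].round(2))
im=cv2.imread(f"pics/{t}.png");hsv=cv2.cvtColor(im,cv2.COLOR_BGR2HSV)
m=cv2.inRange(hsv,(20,120,30),(35,255,255))
cs=[c for c in cv2.findContours(m,cv2.RETR_EXTERNAL,cv2.CHAIN_APPROX_NONE)[0] if cv2.contourArea(c)>400]
for c in cs: print(cv2.contourArea(c),cv2.boundingRect(c))
c=max(cs,key=cv2.contourArea)[:,0,:].astype(float)
# silhouette fit: hull of rim circle (r33,z85) and base circle (r26.5,z0); unknown x,y,dz
a=np.linspace(0,2*np.pi,120)
h=float(sys.argv[2]) if len(sys.argv)>2 else 0
def model(p):
    P=np.vstack([np.c_[p[0]+33*np.cos(a),p[1]+33*np.sin(a),0*a+85+h],np.c_[p[0]+26.5*np.cos(a),p[1]+26.5*np.sin(a),0*a+h]])
    return cv2.convexHull(proj(w,P).astype(np.float32))
hull=cv2.convexHull(c.astype(np.float32)).reshape(-1,2)
f=lambda p:[cv2.pointPolygonTest(model(p),(float(u),float(v)),True) for u,v in c[::4]]
r=least_squares(f,s['position'][:2],diff_step=1e-3,loss='soft_l1');print("tub",r.x,"res",np.abs(r.fun).mean())
E
python3 tub.py t1
```

```text
[428.3373985  367.61066185 222.9570574 ] [[0.073, -0.997, -0.001], [-0.997, -0.073, -0.001], [0.001, 0.001, -1.0]] [ 1.    0.29 -0.16 -0.   -1.13 -0.92]
3834.0 (251, 152, 72, 70)
tub [421.96013377 354.42814236] res 1.0956513972548614
```

Request:
send_rows(series=[[[8, 7, 20], [0, 0, 0], 85], [[5, 0, 25], [0, 0, 0], 85], [[0, 0, 15], [0, 0, 0], 85], [[0, 0, 0], [0, 0, 0], 85], [[0, 0, 0], [0, 0, 0], 85], [[0, 0, 0], [0, 0, 0], 85]])

```text
clock: 14.4
position: [423.1, 355.1, 165.0]
ee_rot: [0.733, -0.68, -0.0, -0.001]
contact_force: [-0.2, -0.4, 0.1]
gripper_width: 85.2
grasp_force: 0.0
```

```bash
python3 tub.py t2; python3 - <<'E'
import cv2,numpy as np
f=[cv2.resize(cv2.imread(f"pics/{t}.png")[100:320,170:390],(400,400)) for t in("t1","t2")]
cv2.imwrite("pics/tt.png",cv2.convertScaleAbs(np.hstack(f),alpha=1.4))
E
```

```text
[423.10304217 355.11568811 164.98451852] [[0.074, -0.997, 0.002], [-0.997, -0.074, 0.002], [-0.002, -0.002, -1.0]] [ 0.99  0.32 -0.27  0.   -0.98 -0.92]
5827.5 (237, 169, 88, 90)
tub [421.75574732 353.98152829] res 1.3510987133613221
```

View pics/tt.png

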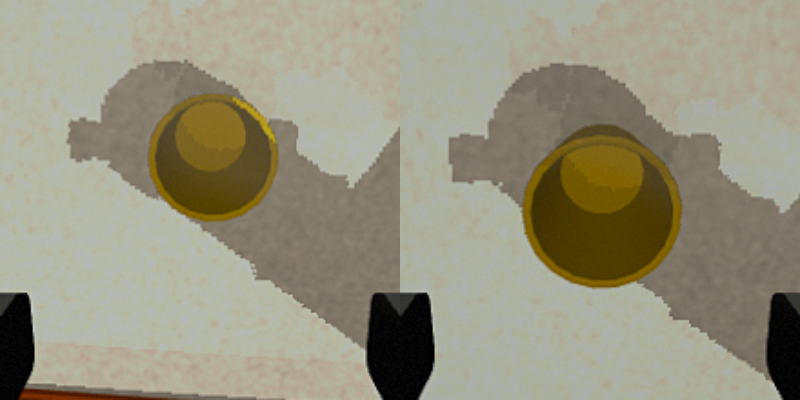

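```bash
python3 - <<'E'
from h import *
import pickle
a,b=[pickle.load(open(t+".pkl","rb")) for t in("t1","t2")]
print(tri([(a,(287.4,186.4)),(b,(281.4,216))]),onz(a,(287.4,186.4),85),onz(b,(281.4,216),85))
E
```

```text
(array([421.20335946, 354.35808279,  79.23088767]), np.float64(0.00038965857243056234)) [421.43163807 353.28894495  85.        ] [421.34986545 352.68893725  85.        ]
```

Request:
send_rows(series=[[[1.5, 1.6, 20], [0, 0, 0], 85], [[0, 0, 30], [0, 0, 0], 85], [[0, 0, 30], [0, 0, 0], 85], [[0, 0, 25], [0, 0, 0], 85], [[0, 0, 12], [0, 0, 0], 85], [[0, 0, 0], [0, 0, 0], 85], [[0, 0, 0], [0, 0, 0], 85], [[0, 0, 0], [0, 0, 0], 85]])

```text
clock: 15.25
position: [421.8, 353.8, 48.4]
ee_rot: [0.733, -0.68, -0.0, -0.002]
contact_force: [-0.2, 0.7, 0.5]
gripper_width: 85.1
grasp_force: 0.0
```

Request:
send_rows(series=[[[0, 0, 4], [0, 0, 0], 85], [[0, 0, 0], [0, 0, 0], 75], [[0, 0, 0], [0, 0, 0], 68], [[0, 0, 0], [0, 0, 0], 62], [[0, 0, 0], [0, 0, 0], 58], [[0, 0, 0], [0, 0, 0], 58], [[0, 0, 0], [0, 0, 0], 58], [[0, 0, 0], [0, 0, 0], 58]])

```text
clock: 16.05
position: [421.3, 353.1, 43.5]
ee_rot: [0.733, -0.68, 0.0, -0.0]
contact_force: [-0.7, 0.0, 6.1]
gripper_width: 62.6
grasp_force: 64.3
```

Request:
send_rows(series=[[[0, 0, -5], [0, 0, 0], 58], [[0, 0, -12], [0, 0, 0], 58], [[0, 0, -22], [0, 0, 0], 58], [[0, 0, -30], [0, 0, 0], 58], [[0, 0, -30], [0, 0, 0], 58], [[0, 0, -25], [0, 0, 0], 58], [[0, 0, -15], [0, 0, 0], 58], [[0, 0, -6], [0, 0, 0], 58]])

```text
clock: 16.85
position: [421.5, 353.4, 190.3]
ee_rot: [0.733, -0.68, -0.0, -0.002]
contact_force: [-0.5, -0.6, -0.8]
gripper_width: 62.6
grasp_force: 65.7
```

```bash
python3 tub.py t3 148; python3 - <<'E'
import numpy as np
from bench import monitor
s=monitor.read_state();print(s['gripper_width'],s['contact_force'])
n=np.array([573.3-.073*58,-16.8+.9973*58]);d=n-s['position'][:2];print(n,d,"tool",[.073*d[0]-.997*d[1],-.997*d[0]-.073*d[1]])
E
```

```text
[421.51467769 353.35869156 190.26997175] [[0.074, -0.997, 0.002], [-0.997, -0.074, 0.003], [-0.003, -0.003, -1.0]] [ 0.99  0.29 -0.24  0.   -1.03 -0.92]
20180.0 (194, 198, 172, 162)
tub [420.7866888  353.40901676] res 9.261469031826813
62.83155506218777 [0.53156023 0.36190083 0.0951455 ]
[569.066   41.0434] [ 147.54593825 -312.27799872] tool [np.float64(322.1120182167424), np.float64(-124.30700652472612)]
```

Request:
send_rows(series=[[[15, -6, 0], [0, 0, 0], 58], [[28, -11, 0], [0, 0, 0], 58], [[38, -14.5, 0], [0, 0, 0], 58], [[42, -16, 0], [0, 0, 0], 58], [[42, -16, 0], [0, 0, 0], 58], [[42, -16, 0], [0, 0, 0], 58], [[42, -16, 0], [0, 0, 0], 58], [[35, -14, 0], [0, 0, 0], 58]])

```text
clock: 17.7
position: [550.9, 74.5, 186.4]
ee_rot: [0.732, -0.681, -0.001, 0.001]
contact_force: [0.2, 0.4, -0.7]
gripper_width: 62.8
grasp_force: 65.7
```

Request:
send_rows(series=[[[24, -9, 0], [0, 0, 0], 58], [[14, -5.5, 0], [0, 0, 0], 58], [[0, 0, 0], [0, 0, 0], 58], [[0, 0, 0], [0, 0, 0], 58], [[0, 0, 0], [0, 0, 0], 58]])

```text
clock: 18.2
position: [568.0, 41.6, 187.5]
ee_rot: [0.733, -0.68, -0.0, 0.0]
contact_force: [0.2, 0.4, -1.2]
gripper_width: 62.6
grasp_force: 65.7
```

```bash
python3 - <<'E'
from h import *
import pickle
s=monitor.read_state();p=s['position'];print(p,s['ee_rot'],s['gripper_width'],s['contact_force'])
n=np.array([569.07,41.04]);d=n-p[:2];print("tool",.073*d[0]-.997*d[1],-.997*d[0]-.073*d[1])
# tub check in side & scene cameras: predicted rim/base circle bbox vs yellow bbox
b=p[2]-43.5;a=np.linspace(0,2*np.pi,90)
for k in("side","scene"):
    c=snap(k,k+"5");im=cv2.imread(f"pics/{k}5.png");m=cv2.inRange(cv2.cvtColor(im,cv2.COLOR_BGR2HSV),(20,120,30),(35,255,255))
    cs=cv2.findContours(m,cv2.RETR_EXTERNAL,cv2.CHAIN_APPROX_NONE)[0]
    print(k,[cv2.boundingRect(q) for q in cs if cv2.contourArea(q)>60])
    P=np.vstack([np.c_[p[0]+r*np.cos(a),p[1]+r*np.sin(a),0*a+z] for r,z in((26.5,b),(33,b+85))])
    print(cv2.boundingRect(proj(c,P).astype(np.float32)))
E
```

```text
[567.99807524  41.63686477 187.5351616 ] [ 7.33202292e-01 -6.80010493e-01 -2.60509292e-04  2.46947141e-04] 62.606538908256475 [ 0.18693644  0.36624517 -1.18119573]
tool 0.6733246866547715 -1.02513785447917
side [(251, 151, 25, 43)]
(245, 150, 30, 45)
scene [(283, 146, 26, 43)]
(282, 144, 29, 44)
```

Request:
send_rows(series=[[[0.7, -1, 10], [0, 0, 0], 58], [[0, 0, 15], [0, 0, 0], 58], [[0, 0, 15], [0, 0, 0], 58], [[0, 0, 10], [0, 0, 0], 58], [[0, 0, 6], [0, 0, 0], 58], [[0, 0, 3], [0, 0, 0], 58], [[0, 0, 0], [0, 0, 0], 58], [[0, 0, 0], [0, 0, 0], 58]])

```text
clock: 19.1
position: [570.0, 40.3, 129.4]
ee_rot: [0.733, -0.68, 0.0, -0.0]
contact_force: [-0.6, -0.3, 0.2]
gripper_width: 63.0
grasp_force: 65.7
```

Request:
send_rows(series=[[[-0.7, 0.7, 3], [0, 0, 0], 58], [[0, 0, 2.5], [0, 0, 0], 58], [[0, 0, 1], [0, 0, 0], 58], [[0, 0, 0], [0, 0, 0], 58], [[0, 0, 0], [0, 0, 0], 58]])

```text
clock: 19.6
position: [568.9, 40.8, 122.4]
ee_rot: [0.733, -0.68, 0.0, -0.0]
contact_force: [-0.3, 1.2, -1.5]
gripper_width: 62.7
grasp_force: 65.7
```

Request:
send_rows(series=[[[0, 0, 0.7], [0, 0, 0], 58], [[0, 0, 0], [0, 0, 0], 58], [[0, 0, 0], [0, 0, 0], 58]])

```text
clock: 19.9
position: [568.9, 40.9, 121.6]
ee_rot: [0.733, -0.68, 0.0, -0.0]
contact_force: [0.2, 0.5, -0.4]
gripper_width: 63.0
grasp_force: 65.8
```

Request:
send_rows(series=[[[0, 0, 0.7], [0, 0, 0], 58], [[0, 0, 0], [0, 0, 0], 58], [[0, 0, 0], [0, 0, 0], 58]])

```text
clock: 20.2
position: [568.9, 40.8, 121.5]
ee_rot: [0.733, -0.68, 0.0, -0.0]
contact_force: [-1.7, 0.5, 4.6]
gripper_width: 62.7
grasp_force: 66.0
```

Request:
send_rows(series=[[[0, 0, 0], [0, 0, 0], 65], [[0, 0, 0], [0, 0, 0], 70], [[0, 0, 0], [0, 0, 0], 78], [[0, 0, 0], [0, 0, 0], 85], [[0, 0, 0], [0, 0, 0], 85], [[0, 0, 0], [0, 0, 0], 85]])

```text
clock: 20.8
position: [568.8, 40.9, 120.8]
ee_rot: [0.733, -0.68, -0.0, 0.0]
contact_force: [-0.3, -0.3, 0.5]
gripper_width: 85.4
grasp_force: 0.0
```

Request:
send_rows(series=[[[0, 0, -10], [0, 0, 0], 85], [[0, 0, -20], [0, 0, 0], 85], [[0, 0, -30], [0, 0, 0], 85], [[0, 0, -30], [0, 0, 0], 85], [[0, 0, -20], [0, 0, 0], 85], [[0, 0, 0], [0, 0, 0], 85], [[0, 0, 0], [0, 0, 0], 85]])

```text
clock: 21.5
position: [568.6, 40.9, 231.4]
ee_rot: [0.733, -0.681, 0.0, -0.001]
contact_force: [-1.3, -0.3, -0.4]
gripper_width: 85.0
grasp_force: 0.0
```

```bash
python3 tub.py t6 78; python3 - <<'E'
import numpy as np
from bench import monitor
s=monitor.read_state()
n=np.array([573.3-.9973*120+.073*60,-16.8-.073*120-.9973*60]);d=n-s['position'][:2];print(n,d,"tool",[.073*d[0]-.997*d[1],-.997*d[0]-.073*d[1]])
E
```

```text
[568.6424845   40.91722011 231.35976703] [[0.074, -0.997, 0.001], [-0.997, -0.074, 0.001], [-0.001, -0.001, -1.0]] [ 0.36  0.29 -0.13 -0.   -1.15 -0.28]
6452.0 (232, 172, 92, 95)
tub [569.47648812  41.77722801] res 1.3764643824757798
[458.004 -85.398] [-110.18153884 -126.1778413 ] tool [np.float64(117.75605544302925), np.float64(119.06197663474522)]
```

Request:
send_rows(series=[[[12, 12, 0], [0, 0, 0], 40], [[24, 24, 0], [0, 0, 0], 0], [[30, 30, 0], [0, 0, 0], 0], [[28, 28, 0], [0, 0, 0], 0], [[16, 17, 0], [0, 0, 0], 0], [[8, 8, 0], [0, 0, 0], 0], [[0, 0, 0], [0, 0, 0], 0], [[0, 0, 0], [0, 0, 0], 0]])

```text
clock: 22.35
position: [459.3, -85.5, 230.7]
ee_rot: [0.733, -0.681, 0.0, -0.0]
contact_force: [0.3, 0.1, 0.1]
gripper_width: 0.0
grasp_force: 0.0
```

Request:
send_rows(series=[[[0, 0, 20], [0, 0, 0], 0], [[0, 0, 35], [0, 0, 0], 0], [[0, 0, 40], [0, 0, 0], 0], [[0, 0, 30], [0, 0, 0], 0], [[0, 0, 15], [0, 0, 0], 0], [[0, 0, 0], [0, 0, 0], 0], [[0, 0, 0], [0, 0, 0], 0], [[0, 0, 0], [0, 0, 0], 0]])

```text
clock: 23.15
position: [460.2, -85.2, 91.9]
ee_rot: [0.733, -0.68, 0.001, -0.001]
contact_force: [0.3, -0.6, 0.8]
gripper_width: -0.2
grasp_force: 0.0
```

Request:
send_rows(series=[[[0, 2, 8], [0, 0, 0], 0], [[0, 0, 8], [0, 0, 0], 0], [[0, 0, 6], [0, 0, 0], 0], [[0, 0, 3], [0, 0, 0], 0], [[0, 0, 3], [0, 0, 0], 0], [[0, 0, 2.5], [0, 0, 0], 0], [[0, 0, 0], [0, 0, 0], 0], [[0, 0, 0], [0, 0, 0], 0]])

```text
clock: 23.95
position: [456.4, -85.8, 61.0]
ee_rot: [0.733, -0.68, -0.0, 0.0]
contact_force: [-3.8, 1.5, 8.2]
gripper_width: 0.1
grasp_force: 4.1
```

Request:
send_rows(series=[[[0, 0, 0.7], [0, 0, 0], 0], [[0, 0, 0.5], [0, 0, 0], 0], [[0, 0, 0], [0, 0, 0], 0], [[0, 0, 0], [0, 0, 0], 0]])

```text
clock: 24.35
position: [456.5, -85.9, 60.9]
ee_rot: [0.733, -0.68, -0.0, 0.0]
contact_force: [-7.6, 1.9, 16.8]
gripper_width: 0.2
grasp_force: 8.3
```

The button has bottomed out: the force rose to 17 N with no further travel. I'll retreat and check.

Request:
send_rows(series=[[[0, 0, -5], [0, 0, 0], 0], [[0, 0, -15], [0, 0, 0], 0], [[0, 0, -30], [0, 0, 0], 0], [[0, 0, -40], [0, 0, 0], 0], [[0, 0, -30], [0, 0, 0], 0], [[0, 0, 0], [0, 0, 0], 0], [[0, 0, 0], [0, 0, 0], 0], [[0, 0, 0], [0, 0, 0], 0]])

```text
clock: 25.15
position: [456.1, -85.8, 178.1]
ee_rot: [0.733, -0.681, -0.001, 0.001]
contact_force: [0.2, 0.4, 0.2]
gripper_width: 0.4
grasp_force: 0.0
```

```bash
python3 - <<'E'
from h import *
s=monitor.read_state();print(s['position'],s['contact_force'],s['clock'])
a=np.linspace(0,2*np.pi,90)
for k in("side","scene"):
    c=snap(k,k+"7");im=cv2.imread(f"pics/{k}7.png");m=cv2.inRange(cv2.cvtColor(im,cv2.COLOR_BGR2HSV),(20,120,30),(35,255,255))
    print(k,[cv2.boundingRect(q) for q in cv2.findContours(m,cv2.RETR_EXTERNAL,cv2.CHAIN_APPROX_NONE)[0] if cv2.contourArea(q)>60])
    P=np.vstack([np.c_[569.1+r*np.cos(a),41+r*np.sin(a),0*a+z] for r,z in((26.5,78),(33,163))])
    print(cv2.boundingRect(proj(c,P).astype(np.float32)))
from bench import job_done
print(job_done())
E
```

```text
[456.11608393 -85.82627291 178.08054854] [0.1879168  0.44870212 0.17778098] 25.15
side [(260, 171, 16, 39)]
(247, 170, 29, 42)
scene [(283, 171, 26, 40)]
(282, 168, 28, 43)
the job is handed in; nothing more can be done
None
```

The job is handed in at 25 s: by my measurements the platter is flush on its pads, the yellow tub stands released about 1 mm off its nest's centre and the tare button was pressed to its stop, then released; the judge's verdict was not shown.

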